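Hook and snap the inner lid of the delivery bin

ROBOT

A 6-joint arm with a two-finger parallel gripper is mounted at the origin on the work surface. World frame = base frame: x ahead of the robot, y to its left, z up, the work surface at z = 0. Lengths are in mm, angles in degrees, forces in N, time in s.
With the tool pointing down it reaches from about 300 to 850 mm from the base axis. Payload 4.2 kg.
Tool frame: the origin (TCP) lies on the centre line of the jaws, within the pads' length; the fingertips stand 14 mm ahead of it and the grasp point (between the pads) lies 5 mm behind it; z points along the fingers, y is the direction in which the jaws open and shut (so a half turn about z gives the same grasp; the last joint's range is limited). The gripper opens to 91 mm and grips with 3 to 60 N. Pads are 32 mm wide; open, the fingers measure 118 mm over their backs; the gripper's body (76 mm by 178 mm) begins 60 mm behind the grasp point.
Start: joints at [-70.76, 18.312, 89.639, -0, 72.044, -1.146], TCP at [200.299, -539.001, 227.976] pointing down, gripper open.
Joint ranges: [-177.97, 177.97], [-48.28, 115.42], [12.27, 149.76], [-77.06, 257.06], [2.81, 150.46], [-146.56, 146.56]. Speed limits (degrees/s): [147.25, 147.25, 180, 180, 180, 180].

INTERFACE

Orientations are given as [roll, pitch, yaw] about the fixed x, y, z axes, in that order (R = Rz(yaw) Ry(pitch) Rx(roll)).
In Python, from workcell import env gives the robot as it stands.
- The arm moves only by the tool play_rows, never from a script. Its argument "increments" is a list of rows, each a list of 5 numbers: the shift along the world's x, y, z in mm, then the turn about the world's z in degrees, then the closure, from 0 (fully open) to 1 (shut). In form: [[x, y, z, yaw, fingers], ...]. A call has 1 to 20 rows; each row shifts and turns the commanded pose from where the row before left it; what a row does not reach is not made up. A row lasts 1/8 s, in which the tool goes at most 62.5 mm and 10.7 degrees, less where a joint would pass 70% of its speed; a pose out of reach is approached as far as the arm can. A call is refused whole if a number of a shift passes 62.5 or a number of a turn 10.7, either way. A call with a gripper value outside its range is refused whole. The fingers move at their own pace and stop on an object; "newtons" is the grip in N (left out, the last holds). Time passes only in rows, so rows that do not move let the fingers close. It gives the time, the measured TCP pose, the force and the opening at its end, in the units of the state.
- env.state(): the state, without advancing time (a new reading comes with each control period).
- env.grab_frame(name): name is "scene" or "top" or "wrist"; returns the picture (384x512x3 uint8, red, green, blue); there is no depth.
- env.calibration(name): a dict with "fx", "fy", "cx", "cy" (pixels), "R" (3x3) and "t" (3): a world point X has camera coordinates R X + t; the wrist camera has in their place "hand_eye" (4x4, takes a point from camera to tool coordinates, whose origin is the TCP and whose axes are the flange's). Camera axes: x right, y down, z forward; pixel columns grow to the right and rows downward; lengths in mm; the calibration is good to about 2 mm. A picture is of the moment at which its call begins: read the wrist's pose just before it. calibration takes no time and is no camera call.
- env.job_done(): hands the job in, once; it reports no verdict.
The state is a dict: "time_s": time; "qpos": joint angles; "qvel": joint speeds; "effort": joint torques, N m; "ee_pos": TCP position; "ee_rot": TCP orientation; "force": force on the tool from outside, world axes, zero at the start; "torque": the same for the moment, N m; "gripper_width": finger opening in mm.
Only numpy, scipy, OpenCV 4.12 (cv2) and the standard library are available. Lean on these libraries where they do the work, as an engineer would, in place of code of your own. Each camera call takes 0.05 s, during which the arm holds its last target.

TASK

Close the white delivery bin under the pine shelf with its blue inner lid: hook the lid's far edge (the one with the yellow stripe) under the lip at the back of the bin, beneath the shelf, while its front is still raised, then swing the front down and press gently until it lies flat on its ledges and the grey catch has snapped over its front edge. Let go of it, do not force it, and leave the vials in the bin and the other things around it where they are.

Things in the scene. Friction and masses are not known exactly. Their poses are not given: they have to be found in the camera images.
- bin: Fixed white plastic bin, open on top, 186 (x) x 184 (y) x 111 mm high, walls 6 mm. Origin: centre of its underside; x points to the back of the bin, away from its front wall (roughly to the robot's left), z up; all bin sizes below are mm in this frame. Inner faces: front wall x = -87, rear wall x = +87 (lid 170 long: 4 mm play). The pine shelf above it belongs to it.
- bin_lip (a point): Middle of the rear lip's front lower edge (73, 0, 97). The lip is 6 mm thick, covers x = 73 to 87 over the full width; its underside is 12 mm above the ledges. With its far edge at ledge height the lid passes under it at slopes up to about 20 degrees; 10 to 14 suits. Axes as the bin.
- bin_seat (a point): Where the lid's origin lies when fully home (0, 0, 85; +/-2 in x). The lid rests on two side ledges, tops at z = 85, x = -87 to 75, |y| = 57.5 outwards; above them side guides taper from 145 apart at z = 87 to 166 at z = 111 and centre the lid. Axes as the bin.
- bin_front (a point): Middle of the front wall's inner top edge (-87, 0, 111). Front and side walls rise 26 above the ledges, so the lid lies sunken and goes in only sloping: far edge low, front edge above this wall. Axes as the bin.
- bin_shelf (a point): Middle of the front lower edge of the pine shelf (0, 0, 270): 18 thick, covers x = 0 to 160, |y| to 135, posts at x = 135, y = +/-118; stock on it up to z = 360. It overhangs the bin's rear half, so a tool holding the lid must lean towards the bin's front side, -x (20 to 45 degrees from vertical). Axes as the bin.
- latch (a joint): Grey spring catch, 44 mm wide, mid front wall: travel in m outwards (bin -x), 0 sprung out, max 0.011. Its wedge nose stands 8 mm inside the wall, from z = 93 (flat underside) to 108 (ramp 60 degrees steep). The lid's front pressed down drives it back (spring 2 to 4 N; 5 to 15 N on the lid, more than its weight), then it springs out over the lid (top at z = 91).
- lid: Loose blue plastic panel 170 (x) x 140 (y) x 6 mm, about 0.22 kg, flat on the table. Origin: centre of its underside; x to the far edge (yellow stripe, goes under the lip), z up. A black grip fin stands on it, x = -68 to -12, 16 mm thick in y, top 46 mm above the underside: pinch it across y with the tool leaning at any angle in its plane; its top can be pressed on.
- lid_far (a point): Middle of the lid's far edge, at half thickness (lid frame 85, 0, 3 mm). Axes as the lid.
- lid_grip (a point): Good pinch point in the grip fin (lid frame -40, 0, 32 mm). Axes as the lid.
- vial_a: Sealed orange vial with white cap, 38 mm wide, 60 mm high, standing inside the bin, top well below the ledges. Origin at its underside. Leave it.
- vial_b: The second orange vial, same as vial_a. Leave it.
- organizer: Green snap-lid organizer, 150 x 90 x 30 mm, loose on the table beside the lid (their two places are swapped at random). Origin at its underside. Leave it.
- dish: White ceramic dish, 90 mm wide, 26 mm high, loose on the table. Origin at its underside. Leave it.
- bottle_cap: Steel bottle cap, 48 mm wide, 19 mm high, loose on the table. Origin at its underside. Leave it.
Mind the look-alikes: they are no part of the job. Of the things that look like the lid, take the one that is farthest to the robot's left at the start.

How it is judged:
By the outcome, as a careful person would: the job done as asked, in the order asked, and still so for the second after the job is handed in, with the robot touching nothing.
It also fails if it takes over 66 s, if anything falls off the work surface, if the arm or the gripper's body presses on something with over 40 N, if the wrist force passes 120 N, or if a joint passes its speed limit or range.

## Working session

There is one attempt and no reset: what is moved stays moved. The work goes in short steps, Python scripts to look and compute and a tool call to move; the robot and the scene stay as the last step left them, time stands still between calls to the robot, and variables do not carry over. Pictures are saved under pics/ and viewed, and the job is handed in when it is done.

Besides the shell and the picture viewer there is one more tool, called after "Emit:" as name([rows], argument=value, ...), one row to a line, values as JSON. play_rows: Moves the arm, as the interface text tells. Its arguments: {"type":"object","properties":{"increments":{"type":"array"},"newtons":{"type":"number"}},"required":["increments"]}

```bash
ls -la; mkdir -p pics
cat > h.py <<'E'
import numpy as np, cv2
from workcell import env
def snap(n,f):
    im=env.grab_frame(n); cv2.imwrite('pics/'+f+'.png',cv2.cvtColor(im,cv2.COLOR_RGB2BGR)); return im
def cam(n):
    c=env.calibration(n); return c['fx'],c['fy'],c['cx'],c['cy'],np.array(c.get('R',0)),np.array(c.get('t',0))
def plane(n,uv,z):
    fx,fy,cx,cy,R,t=cam(n); uv=np.atleast_2d(np.asarray(uv,float)); d=np.c_[(uv[:,0]-cx)/fx,(uv[:,1]-cy)/fy,np.ones(len(uv))]@R
    o=-R.T@t; return o+d*((z-o[2])/d[:,2])[:,None]
def proj(n,X):
    fx,fy,cx,cy,R,t=cam(n); p=np.atleast_2d(X)@R.T+t; return np.c_[fx*p[:,0]/p[:,2]+cx,fy*p[:,1]/p[:,2]+cy]
E
python3 - <<'E'
from h import *
np.set_printoptions(precision=3,suppress=True)
print(env.state())
for n in('scene','top','wrist'): snap(n,n+'0'); print(env.calibration(n))
E
```

```text
total 12
drwxr-xr-x  3 agent agent 4096 Dec  7 14:05 .
drwxr-xr-x 23 root  root  4096 Dec  7 14:05 ..
drwxr-xr-x  2 agent agent 4096 Dec  7 14:05 pics
{'time_s': 0.0, 'qpos': array([-70.758,  18.354,  89.706,  -0.001,  72.043,  -1.148]), 'qvel': array([-0.045, -0.011,  0.003,  0.061,  0.055,  0.002]), 'effort': array([ -0.002, -41.247, -23.197,   0.072,   0.046,  -0.   ]), 'ee_pos': array([ 200.152, -538.538,  227.105]), 'ee_rot': array([-179.897,   -0.001,   20.39 ]), 'force': array([ 0.16 ,  0.455, -0.362]), 'torque': array([0.018, 0.002, 0.031]), 'gripper_width': 91.0781602700972}
{'fx': 481.0475026223747, 'fy': 481.0475026223747, 'cx': 262.90466395234165, 'cy': 199.35941926232837, 'R': array([[-0.35 ,  0.937, -0.002],
       [ 0.724,  0.269, -0.636],
       [-0.595, -0.224, -0.772]]), 't': array([ 320.884, -245.878, 1794.749])}
{'fx': 411.0059898527546, 'fy': 411.0059898527546, 'cx': 263.1207733390271, 'cy': 183.61373965929525, 'R': array([[ 0.022, -1.   ,  0.021],
       [-0.983, -0.026, -0.183],
       [ 0.184, -0.017, -0.983]]), 't': array([-188.25 ,  568.21 , 1180.758])}
{'fx': 273.68372738940786, 'fy': 273.68372738940786, 'cx': 255.61885394067684, 'cy': 190.48734199070182, 'hand_eye': array([[   0.001,   -0.963,   -0.268,   74.823],
       [   1.   ,    0.001,   -0.   ,   -0.555],
       [   0.   ,   -0.268,    0.963, -156.362],
       [   0.   ,    0.   ,    0.   ,    1.   ]])}
```

View pics/scene0.png

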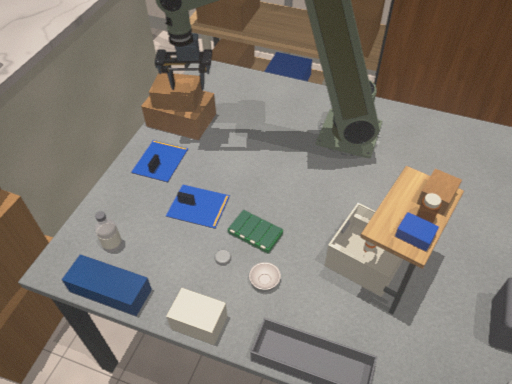

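View pics/top0.png

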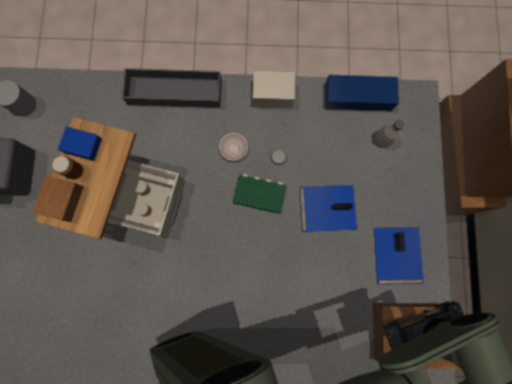

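View pics/wrist0.png

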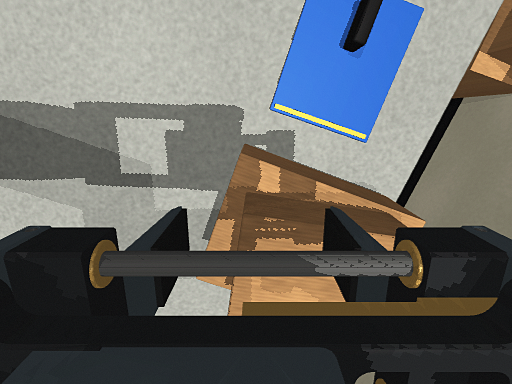

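Run:
```python
from h import *
t=cv2.imread('pics/top0.png'); s=cv2.imread('pics/scene0.png')
cv2.imwrite('pics/bintop.png',cv2.resize(t[110:250,30:200],None,fx=4.5,fy=4,interpolation=cv2.INTER_CUBIC)[:, :])
cv2.imwrite('pics/binscene.png',cv2.resize(s[165:315,310:475],None,fx=4,fy=4,interpolation=cv2.INTER_CUBIC))
for n,im,(x0,x1,y0,y1) in(('top',t,(295,362,178,238)),('scene',s,(160,235,180,230))):
    hsv=cv2.cvtColor(im,cv2.COLOR_BGR2HSV); m=cv2.inRange(hsv,(105,150,90),(125,255,255)); yl=cv2.inRange(hsv,(5,40,100),(40,255,255))
    k=np.zeros_like(m);k[y0:y1,x0:x1]=255; m&=k; yl&=k
    m2=cv2.morphologyEx(m|yl,cv2.MORPH_CLOSE,np.ones((9,9)))
    c=max(cv2.findContours(m2,0,1)[0],key=cv2.contourArea); r=cv2.minAreaRect(c); b=cv2.boxPoints(r)
    ap=cv2.approxPolyDP(c,4,True)[:,0]
    print(n,ap.tolist()); print(plane(n,ap,6).round(1)); P=plane(n,c[:,0],6)[:,:2]; rr=cv2.minAreaRect(P.astype(np.float32)); print(rr); ys=np.argwhere(yl)[:,::-1]; print('yel',len(ys),plane(n,ys.mean(0),6) if len(ys) else 0)
    bk=cv2.inRange(hsv,(0,0,0),(180,255,60)); bk&=k; q=np.argwhere(bk)[:,::-1]; print('blk',q.mean(0),plane(n,q.mean(0),30))
```

```text
top [[352, 186], [301, 189], [303, 228], [355, 228]]
[[ 581.4 -454.2    6. ]
 [ 567.7 -294.     6. ]
 [ 446.3 -300.8    6. ]
 [ 450.1 -461.2    6. ]]
((511.266845703125, -377.83160400390625), (135.32470703125, 164.46884155273438), 3.0878922939300537)
yel 87 [[ 506.20603564 -299.29116093    6.        ]]
blk [341.60550459 206.43119266] [[ 512.76377977 -415.56626278   30.        ]]
scene [[183, 185], [180, 192], [193, 194], [194, 203], [183, 204], [176, 197], [167, 215], [214, 227], [227, 196]]
[[ 450.1 -462.6    6. ]
 [ 481.5 -458.1    6. ]
 [ 474.3 -413.6    6. ]
 [ 508.  -393.7    6. ]
 [ 524.4 -425.6    6. ]
 [ 505.7 -460.7    6. ]
 [ 583.2 -453.3    6. ]
 [ 574.1 -292.3    6. ]
 [ 442.8 -304.1    6. ]]
((511.7499084472656, -378.5143737792969), (136.95314025878906, 164.38619995117188), 3.573026657104492)
yel 69 [[ 507.49062632 -301.20962589    6.        ]]
blk [185.83695652 199.        ] [[ 518.82184006 -414.65206503   30.        ]]
```

View pics/bintop.png

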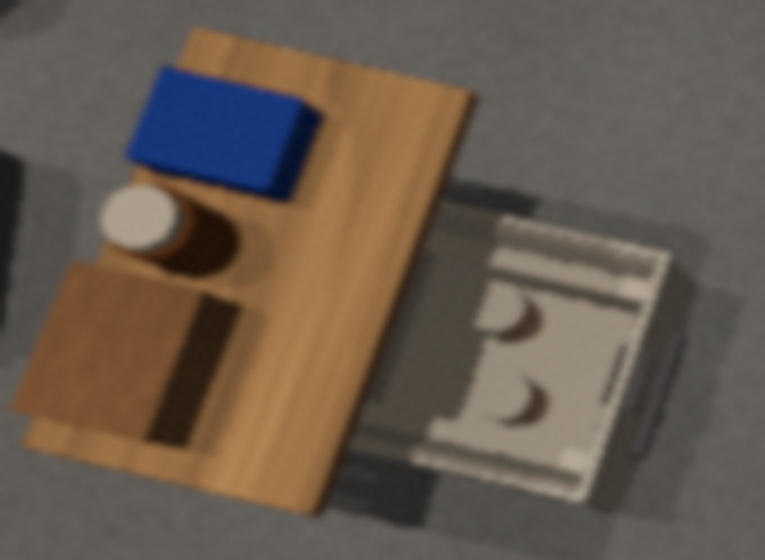

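View pics/binscene.png

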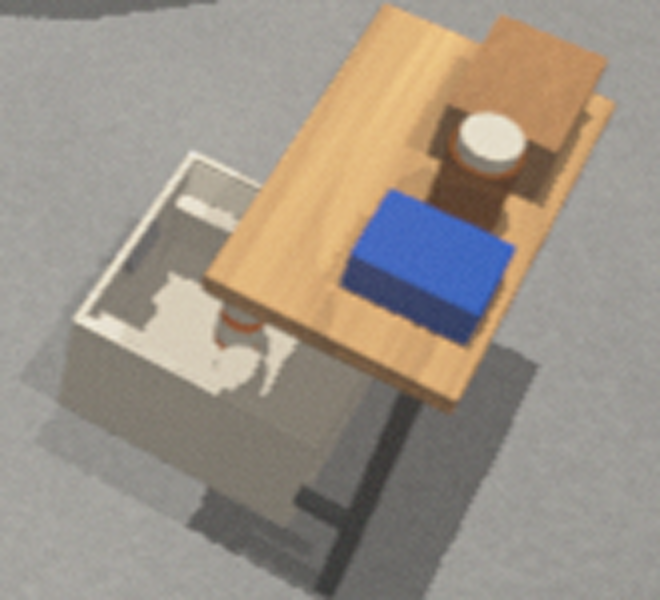

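Run:
```python
from h import *
np.set_printoptions(precision=1,suppress=True)
A=plane('top',[[178.9,173],[159.6,235]],111); print(A, np.hypot(*(A[1]-A[0])[:2]))
B=plane('scene',[[358.3,203.3],[328.8,245]],111); print(B,np.hypot(*(B[1]-B[0])[:2]))
C=plane('top',[[135.6,133.8],[100.7,238.3]],288); print(C,np.hypot(*(C[1]-C[0])[:2]))
D=plane('scene',[[310+205/4,165+272/4],[310+387/4,165+5/4]],288); print(D,np.hypot(*(D[1]-D[0])[:2]))
for P in(A,C):
  d=P[1]-P[0]; print(np.degrees(np.arctan2(d[1],d[0]))-90)
for P in (B,D):
  d=P[0]-P[1]; print(np.degrees(np.arctan2(d[1],d[0]))-90)
```

```text
[[586.7  68.7 111. ]
 [408.9 111.7 111. ]] 182.88059685953024
[[410.6 115.8 111. ]
 [586.3  73.4 111. ]] 180.7511339392666
[[645.7 146.9 288. ]
 [388.3 208.2 288. ]] 264.58414979680333
[[647.8 151.9 288. ]
 [389.5 216.2 288. ]] 266.18509057778925
76.4067552543118
76.60653311194969
76.43112124114089
-103.98126670625197
```

Emit:
play_rows([
  [0,0,45,0,0],
  [40,5,8,10.4,0],
  [45,5,5,10.4,0],
  [45,5,5,10.4,0],
  [45,5,5,10.4,0],
  [45,5,5,10.4,0],
  [45,5,5,10.4,0],
  [45,5,5,10.4,0],
  [0,0,0,0,0],
  [0,0,0,0,0],
])

```text
time_s: 1.4
ee_pos: [509.7, -504.0, 310.3]
ee_rot: [-179.9, -0.0, 93.1]
force: [0.1, -0.6, 0.7]
gripper_width: 91.4
```

Run:
```python
from h import *
s=env.state(); print(s['time_s'],s['ee_pos'],s['ee_rot'],s['qpos']); snap('wrist','w1')
```

```text
1.4 [ 509.74302126 -503.96143339  310.25921666] [-1.79915608e+02 -4.77356577e-02  9.31300649e+01] [-4.55781554e+01  3.04465953e+01  5.86429961e+01 -3.19128448e-02
  9.10019646e+01 -4.87087881e+01]
```

View pics/w1.png

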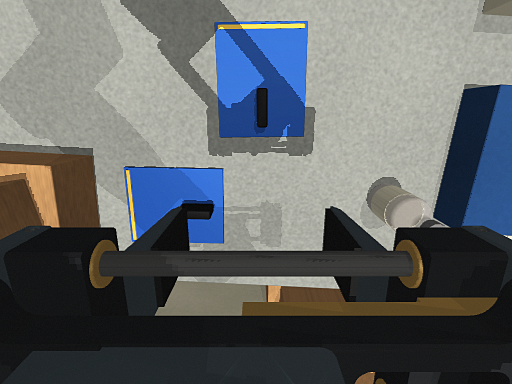

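```bash
cat >> h.py <<'E'
from scipy.spatial.transform import Rotation as Ro
def wplane(s,uv,z):
    c=env.calibration('wrist'); H=np.array(c['hand_eye']); R=Ro.from_euler('xyz',s['ee_rot'],degrees=True).as_matrix()
    uv=np.atleast_2d(np.asarray(uv,float)); d=np.c_[(uv[:,0]-c['cx'])/c['fx'],(uv[:,1]-c['cy'])/c['fy'],np.ones(len(uv))]
    d=d@(R@H[:3,:3]).T; o=R@H[:3,3]+s['ee_pos']; return o+d*((z-o[2])/d[:,2])[:,None]
E
python3 - <<'E'
from h import *
np.set_printoptions(precision=1,suppress=True)
s=env.state(); im=cv2.imread('pics/w1.png'); hsv=cv2.cvtColor(im,cv2.COLOR_BGR2HSV)
m=cv2.inRange(hsv,(105,120,60),(125,255,255))|cv2.inRange(hsv,(20,100,100),(35,255,255))
k=np.zeros_like(m);k[10:145,205:320]=255;m&=k
m=cv2.morphologyEx(m,cv2.MORPH_CLOSE,np.ones((21,21)))
c=max(cv2.findContours(m,0,1)[0],key=cv2.contourArea); P=wplane(s,c[:,0],6)[:,:2]
r=cv2.minAreaRect(P.astype(np.float32)); print(r)
b=cv2.inRange(hsv,(0,0,0),(180,255,50)); k[:]=0;k[80:132,250:275]=255;b&=k;q=np.argwhere(b)[:,::-1]; print(q.min(0),q.max(0)); 
print('top far/near ends z46', wplane(s,[[262,87],[262,118],[262,127]],46), wplane(s,[[262,127]],6))
E
```

```text
((509.47796630859375, -378.142822265625), (139.28504943847656, 169.21238708496094), 3.7735049724578857)
[257  88] [266 127]
top far/near ends z46 [[ 510.8 -389.6   46. ]
 [ 513.5 -432.8   46. ]
 [ 514.3 -445.8   46. ]] [[ 515.2 -447.5    6. ]]
```

Emit:
play_rows([
  [-2,44,0,-1.5,0],
  [-3,45,0,-1.5,0],
  [-2,45,0,-1.5,0],
  [-3,45,0,-1.5,0],
  [-2,45,0,-1.5,0],
  [-3,45,0,-1.5,0],
  [-2,45,0,-1.5,0],
  [-3,45,0,-1.5,0],
  [-2,45,0,-1.5,0],
  [-3,45,0,-1.5,0],
  [-2,45,0,-1.5,0],
  [-2,37,0,-0.2,0],
  [0,0,0,0,0],
  [0,0,0,0,0],
])

```text
time_s: 3.2
ee_pos: [480.8, 25.9, 311.2]
ee_rot: [180.0, 0.0, 76.4]
force: [0.1, 0.2, 0.1]
gripper_width: 91.2
```

Run:
```python
from h import *
s=env.state(); print(s['time_s'],s['ee_pos'],s['ee_rot'],s['qpos']); snap('wrist','w2')
im=cv2.imread('pics/w2.png'); cv2.imwrite('pics/w2b.png',cv2.resize(im[0:260,80:460],None,fx=2,fy=2,interpolation=cv2.INTER_CUBIC))
```

```text
3.2 [480.79261584  25.89222717 311.1887013 ] [1.79962852e+02 3.87655737e-02 7.64118954e+01] [ 1.74553556e+00  7.21227857e+00  9.24126910e+01 -4.78865904e-02
  8.03494595e+01  1.53416447e+01]
```

View pics/w2b.png

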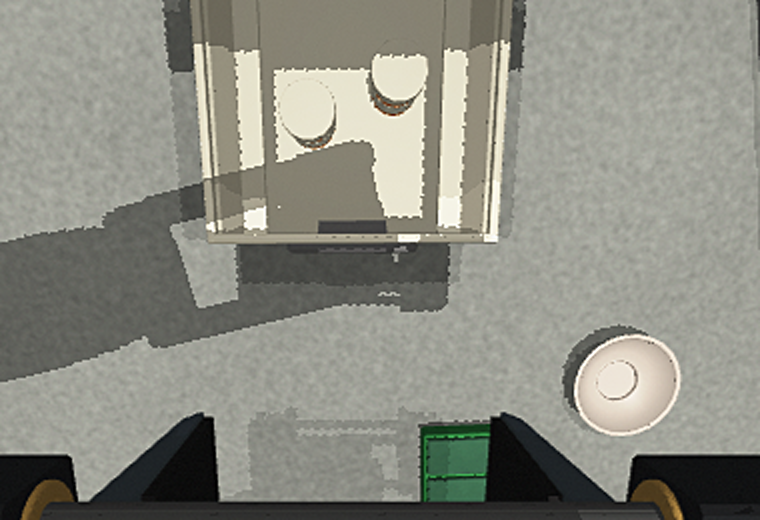

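Run:
```python
from h import *
np.set_printoptions(precision=1,suppress=True)
s=env.state()
f=lambda u,v:(80+u/2,v/2)
P=wplane(s,[f(208,242),f(498,242),f(212,234),f(498,234)],111);print(P,np.hypot(*(P[1]-P[0])[:2]))
# sides outer edge at front and back
Q=wplane(s,[f(194,3),f(508,40)],111);print(Q)
m=(P[0]+P[1])/2; d=P[0]-P[1]; yaw=np.degrees(np.arctan2(d[1],d[0]))-90; print(yaw,m)
for d in(P[0]-Q[0],P[1]-Q[1]): print(np.degrees(np.arctan2(-d[1],-d[0])))
# ledge edges z=85 (inner |y|=57.5) 
print(wplane(s,[f(270,231),f(436,225),f(263,50),f(444,50)],85))
# catch nose
print(wplane(s,[f(318,234),f(386,234)],105))
```

```text
[[407.9 112.8 111. ]
 [585.9  69.9 111. ]
 [411.8 116.9 111. ]
 [586.7  74.7 111. ]] 183.09272441290227
[[440.  240.3 111. ]
 [610.1 180.1 111. ]]
76.43809535750077 [496.9  91.4 111. ]
75.88005286944649
77.62978110215991
[[444.2 110.9  85. ]
 [553.7  88.5  85. ]
 [469.5 216.3  85. ]
 [578.8 189.9  85. ]]
[[476.3 101.3 105. ]
 [518.6  91.1 105. ]]
```

Emit:
play_rows([
  [2,-29,0,-10.2,0],
  [2,-29,0,-10.2,0],
  [2,-29,-10,-10.2,0],
  [2,-29,-10,-10.2,0],
  [2,-29,-10,-10.2,0],
  [2,-29,-10,-10.2,0],
  [2,-29,-10,-10.2,0],
  [2,-29,-10,-10.2,0],
  [2,-29,-10,-10.2,0],
  [2,-29,-10,-10.2,0],
  [2,-29,-10,-10.2,0],
  [2,-29,-10,-10.2,0],
  [2,-29,-10,-10.2,0],
  [2,-29,-10,-10.2,0],
  [2,-29,-10,-10.2,0.2],
  [3,-27,-20,-9.8,0.4],
  [0,0,0,0,0.4],
  [0,0,0,0,0.4],
])

```text
time_s: 5.5
ee_pos: [513.6, -435.4, 161.2]
ee_rot: [180.0, 0.0, -86.3]
force: [-0.7, -0.1, -0.2]
gripper_width: 55.6
```

Run:
```python
from h import *
s=env.state(); print(s['time_s'],s['ee_pos'],s['ee_rot'],s['qpos'],s['gripper_width']); snap('wrist','w3');snap('top','t3')
```

```text
5.5 [ 513.56720719 -435.37975747  161.17569121] [ 1.79990295e+02  2.90483108e-02 -8.63146825e+01] [-4.12750517e+01  2.96286645e+01  8.12083378e+01  1.46528214e-02
  6.91903914e+01  1.35034419e+02] 55.55896217967995
```

View pics/w3.png

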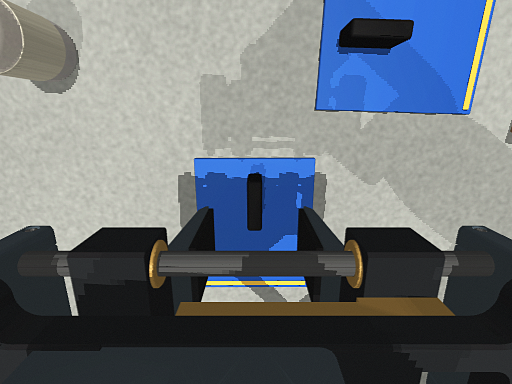

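Run:
```python
from h import *
np.set_printoptions(precision=1,suppress=True)
s=env.state()
print(wplane(s,[[194.5,158],[315,158]],6)); print(wplane(s,[[248,180],[262,180],[248,229],[262,229]],46))
print(wplane(s,[[248,174],[262,174]],46))
```

```text
[[ 585.  -457.3    6. ]
 [ 447.1 -466.5    6. ]]
[[ 521.7 -445.    46. ]
 [ 507.4 -446.    46. ]
 [ 518.5 -391.1   46. ]
 [ 503.5 -392.1   46. ]]
[[ 522.1 -451.3   46. ]
 [ 507.9 -452.2   46. ]]
```

Emit:
play_rows([
  [0,0,-40,0,0.4],
  [0,0,-40,0,0.4],
  [0,0,-34,0,0.4],
  [0,0,-14,0,0.4],
  [0,0,-6,0,0.4],
  [0,0,0,0,0.8],
  [0,0,0,0,1],
  [0,0,0,0,1],
  [0,0,0,0,1],
  [0,0,0,0,1],
], newtons=6)

```text
time_s: 6.85
ee_pos: [514.5, -435.2, 27.4]
ee_rot: [-180.0, -0.0, -86.3]
force: [-0.5, -0.5, 1.5]
gripper_width: 15.8
```

Emit:
play_rows([
  [0,1,4,0,1],
  [0,1,5,0,1],
  [0,2,6,0,1],
  [0,2,6,0,1],
  [0,2,6,0,1],
  [0,3,6,0,1],
  [0,0,0,0,1],
  [0,0,0,0,1],
], newtons=3.5)

```text
time_s: 7.85
ee_pos: [514.6, -424.2, 60.2]
ee_rot: [-180.0, -0.0, -86.3]
force: [-0.3, -0.3, -1.1]
gripper_width: 16.0
```

Run:
```python
from h import *
s=env.state(); print(s['time_s'],s['ee_pos'],s['ee_rot'],s['force'],s['torque'],s['gripper_width']); a=snap('wrist','w4');b=snap('scene','s4')
im=cv2.imread('pics/s4.png'); cv2.imwrite('pics/s4b.png',cv2.resize(im[130:260,110:280],None,fx=4,fy=4,interpolation=cv2.INTER_CUBIC))
```

```text
7.85 [ 514.60630965 -424.23588962   60.23438186] [-1.79959892e+02 -3.92291863e-02 -8.63227556e+01] [-0.29007043 -0.25301703 -1.11289721] [ 0.08288539 -0.11174504 -0.07703925] 15.98960422209927
```

View pics/s4b.png

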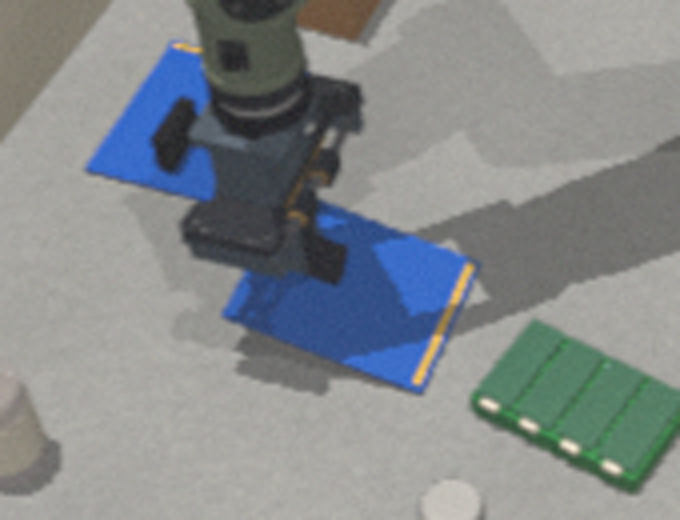

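View pics/w4.png

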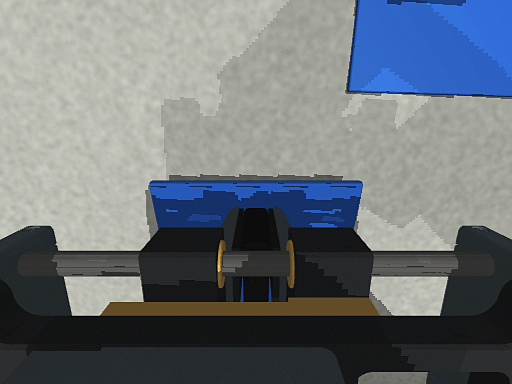

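Emit:
play_rows([
  [0,-3,-6,0,1],
  [0,-2,-6,0,1],
  [0,-2,-6,0,1],
  [0,-2,-6,0,1],
  [0,-1,-5,0,1],
  [0,-1,-3.5,0,1],
  [0,0,0,0,1],
  [0,0,0,0,0.5],
  [0,0,0,0,0.4],
  [0,0,15,0,0.3],
  [0,0,40,0,0.3],
  [0,0,45,0,0.3],
])

```text
time_s: 9.45
ee_pos: [514.1, -434.9, 129.1]
ee_rot: [180.0, 0.0, -86.3]
force: [0.1, -0.6, -0.3]
gripper_width: 62.1
```

Emit:
play_rows([
  [0,0,0,10.6,0.3],
  [0,0,0,10.6,0.3],
  [0,0,0,10.6,0.3],
  [0,0,0,10.6,0.3],
  [0,0,0,10.6,0.3],
  [0,0,0,10.6,0.3],
  [0,0,0,10.6,0.3],
  [0,0,0,10.6,0.3],
  [0,0,0,10.6,0.3],
  [0,0,0,10.6,0.3],
  [0,0,0,10.6,0.3],
  [0,0,0,10.6,0.3],
  [0,0,0,10.6,0.3],
  [0,0,0,10.6,0.3],
  [0,0,0,10.6,0.3],
  [0,0,0,10.6,0.3],
  [0,0,0,10.4,0.4],
  [0,0,0,0,0.4],
  [0,0,0,0,0.4],
])

```text
time_s: 11.82
ee_pos: [514.4, -435.1, 128.1]
ee_rot: [180.0, 0.0, 93.5]
force: [-0.1, -0.2, -0.2]
gripper_width: 54.9
```

Run:
```python
from h import *
s=env.state(); print(s['time_s'],s['ee_pos'],s['ee_rot'],s['force'],s['qpos'],s['gripper_width']); a=snap('wrist','w5')
```

```text
11.825 [ 514.42697421 -435.07001438  128.12791473] [1.79958271e+02 3.23928994e-02 9.35384464e+01] [-0.12461226 -0.17147884 -0.1702195 ] [-4.12035108e+01  3.10484910e+01  8.37104380e+01  7.01316544e-03
  6.51886295e+01 -4.47449090e+01] 54.92909852461576
```

View pics/w5.png

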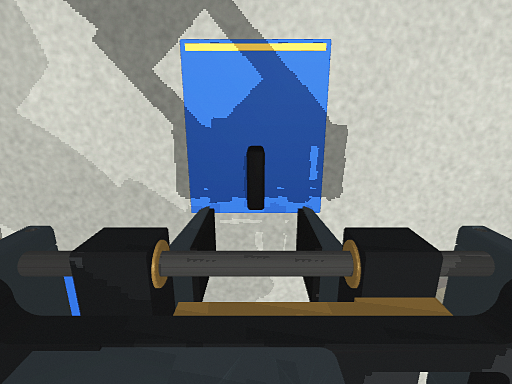

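Run:
```python
from h import *
np.set_printoptions(precision=1,suppress=True)
s=env.state()
P=wplane(s,[[180.5,40],[331.5,40],[190,212],[321,212]],6); print(P,P.mean(0),np.hypot(*(P[1]-P[0])[:2]),np.hypot(*(P[2]-P[0])[:2]))
m=(P[0]+P[1]-P[2]-P[3]);print(np.degrees(np.arctan2(m[1],m[0])))
print(wplane(s,[[247,147],[264,147],[247,209],[264,209]],46))
```

```text
[[ 435.9 -298.2    6. ]
 [ 573.9 -289.5    6. ]
 [ 444.4 -465.1    6. ]
 [ 585.5 -456.1    6. ]] [ 509.9 -377.2    6. ] 138.2365487953627 167.10661719040502
93.46512649107679
[[ 503.  -386.9   46. ]
 [ 517.7 -386.    46. ]
 [ 506.1 -443.6   46. ]
 [ 521.7 -442.6   46. ]]
```

Emit:
play_rows([
  [0,0,-40,0,0.4],
  [0,0,-40,0,0.4],
  [0,0,-15,0,0.4],
  [0,0,-6,0,0.6],
  [0,0,0,0,0.8],
  [0,0,0,0,1],
  [0,0,0,0,1],
  [0,0,0,0,1],
  [0,0,0,0,1],
], newtons=5)

```text
time_s: 13.0
ee_pos: [514.7, -435.4, 27.5]
ee_rot: [179.9, 0.1, 93.7]
force: [-0.8, -0.0, 6.6]
gripper_width: 16.0
```

Emit:
play_rows([
  [0,1,4,0,1],
  [0,1,5,0,1],
  [0,2,6,0,1],
  [0,2,6,0,1],
  [0,2,6,0,1],
  [0,3,7,0,1],
  [0,0,0,0,1],
  [0,0,0,0,1],
], newtons=3.5)

```text
time_s: 14.0
ee_pos: [514.6, -424.2, 60.8]
ee_rot: [179.9, 0.0, 93.7]
force: [0.2, -0.4, -0.3]
gripper_width: 16.3
```

Emit:
play_rows([
  [0,0,0,0,1],
  [0,0,0,0,1],
  [0,0,15,0,1],
  [0,0,30,0,1],
  [0,0,30,0,1],
  [0,0,30,0,1],
  [0,0,0,0,1],
  [0,0,0,0,1],
], newtons=40)

```text
time_s: 15.0
ee_pos: [513.6, -423.4, 164.4]
ee_rot: [-179.9, -0.1, 93.7]
force: [-1.0, -0.7, -2.1]
gripper_width: 15.6
```

Run:
```python
from h import *
s=env.state(); print(s['time_s'],s['ee_pos'],s['ee_rot'],s['force'],s['torque'],s['gripper_width']); a=snap('wrist','w6'); snap('scene','s6')
im=cv2.imread('pics/s6.png'); cv2.imwrite('pics/s6b.png',cv2.resize(im[110:260,110:280],None,fx=4,fy=4,interpolation=cv2.INTER_CUBIC))
```

```text
15.0 [ 513.56742978 -423.42997464  164.37957888] [-1.79909008e+02 -8.55791597e-02  9.36877972e+01] [-0.9920207  -0.66952095 -2.05747688] [-0.02564881 -0.08047282 -0.01253934] 15.64856929812975
```

View pics/w6.png

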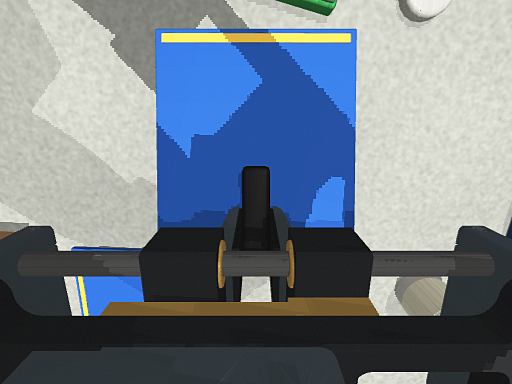

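View pics/s6b.png

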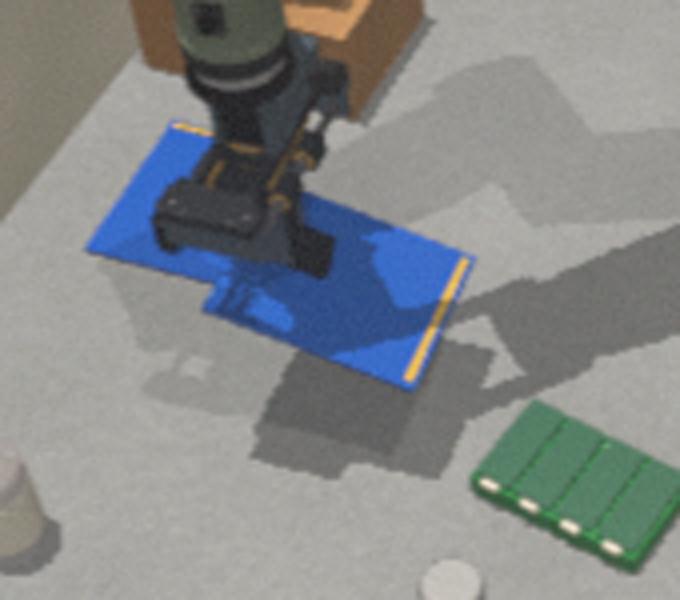

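Emit:
play_rows([
  [-4,35,3,-1.7,1],
  [-4,41,3,-1.7,1],
  [-4,42,3,-1.7,1],
  [-4,42,3,-1.7,1],
  [-4,42,3,-1.7,1],
  [-4,42,3,-1.7,1],
  [-4,42,3,-1.7,1],
  [-4,42,3,-1.7,1],
  [-4,42,2,-1.7,1],
  [-5,41,0,-1.9,1],
  [0,0,0,0,1],
  [0,0,0,0,1],
])

```text
time_s: 16.6
ee_pos: [473.0, -13.3, 190.8]
ee_rot: [-179.9, 0.0, 76.5]
force: [0.3, -0.1, -0.7]
gripper_width: 15.8
```

Run:
```python
from h import *
s=env.state(); print(s['time_s'],s['ee_pos'],s['ee_rot'],s['force']); a=snap('wrist','w7')
```

```text
16.6 [473.01597398 -13.26203205 190.82694597] [-1.79936745e+02  4.72076294e-02  7.65292653e+01] [ 0.3105421  -0.0638098  -0.70419142]
```

View pics/w7.png

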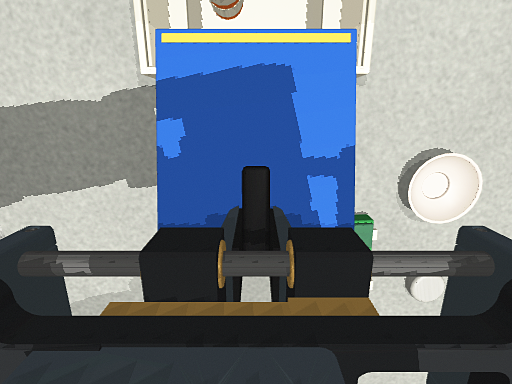

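Run:
```python
from h import *
np.set_printoptions(precision=1,suppress=True)
im=cv2.imread('pics/w7.png'); cv2.imwrite('pics/w7b.png',np.hstack([cv2.resize(im[0:90,120:170],None,fx=6,fy=6,interpolation=0),cv2.resize(im[0:90,340:390],None,fx=6,fy=6,interpolation=0)]))
s=env.state(); P=wplane(s,[[140,73.5],[368,73.5]],111); O=np.array([519,182,0]); y=np.radians(76.5); bx=np.array([np.cos(y),np.sin(y),0]);by=np.array([-np.sin(y),np.cos(y),0])
for p in list(P)+[s['ee_pos']]: print((p-O)@bx,(p-O)@by)
```

```text
-93.79402481722147 92.6817865352684
-93.75294206512297 -89.88941916186363
-200.913407487733 -1.0790720777804168
```

View pics/w7b.png

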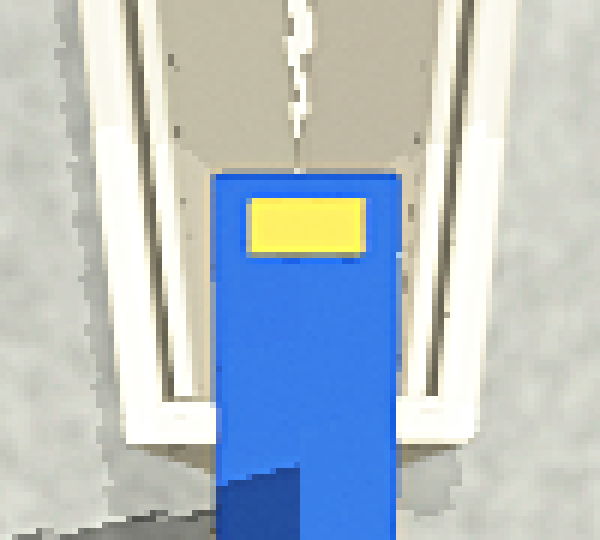

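Emit:
play_rows([
  [4.6,20.9,0,0,1],
  [4.6,20.9,0,0,1],
  [4.7,20.9,0,0,1],
  [4.7,20.9,0,0,1],
  [4.6,20.8,0,0,1],
  [0,0,-10,0,1],
  [0,0,-15,0,1],
  [0,0,-10,0,1],
  [0,0,0,0,1],
  [0,0,0,0,1],
])

```text
time_s: 17.9
ee_pos: [496.7, 91.1, 156.6]
ee_rot: [180.0, -0.0, 76.5]
force: [-0.3, 0.9, -1.9]
gripper_width: 15.9
```

Run:
```python
from h import *
s=env.state(); print(s['time_s'],s['ee_pos'],s['ee_rot'],s['force'],s['torque']); a=snap('wrist','w8');snap('scene','s8')
im=cv2.imread('pics/s8.png'); cv2.imwrite('pics/s8b.png',cv2.resize(im[120:310,280:470],None,fx=3,fy=3,interpolation=cv2.INTER_CUBIC))
```

```text
17.9 [496.72525071  91.14468337 156.62913592] [ 1.79970402e+02 -7.29233930e-03  7.64610228e+01] [-0.25335511  0.91160875 -1.85152976] [-0.09258354 -0.04782687 -0.01056724]
```

View pics/w8.png

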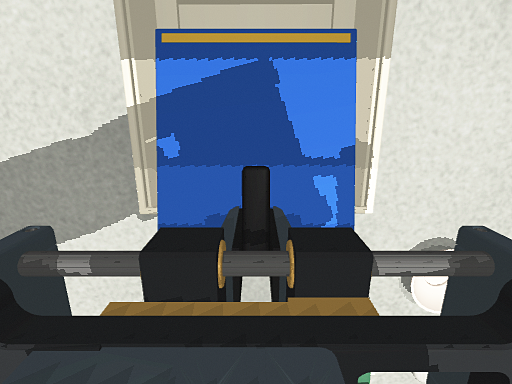

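View pics/s8b.png

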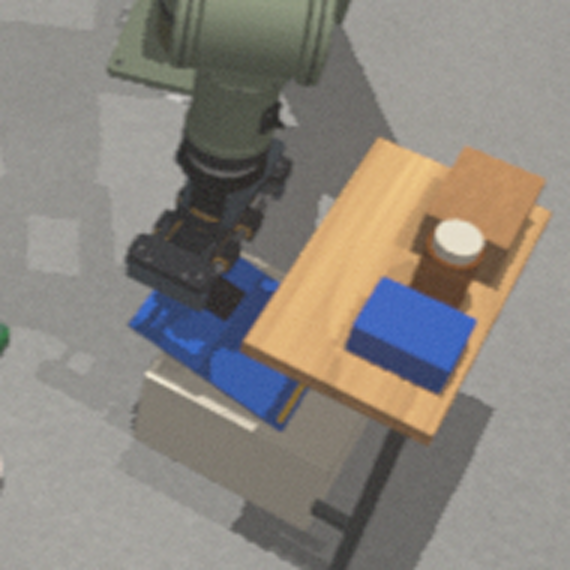

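Emit:
play_rows([
  [0,0,-3,0,1],
  [0,0,-3,0,1],
  [0,0,-2,0,1],
  [0,0,-1.5,0,1],
  [0,0,0,0,1],
])

```text
time_s: 18.62
ee_pos: [496.4, 91.4, 146.8]
ee_rot: [-180.0, 0.0, 76.5]
force: [0.2, -0.2, -1.0]
gripper_width: 15.5
```

Emit:
play_rows([
  [0,0,-1,0,1],
  [0,0,-1,0,1],
  [0,0,0,0,1],
])

```text
time_s: 19.0
ee_pos: [496.6, 91.4, 145.4]
ee_rot: [180.0, -0.0, 76.5]
force: [-1.1, -1.0, 1.5]
gripper_width: 15.8
```

Emit:
play_rows([
  [0,0,0,0,1],
  [0,0,-1.5,0,1],
  [0,0,-1.5,0,1],
  [0,0,-1,0,1],
  [0,0,0,0,1],
], newtons=3)

```text
time_s: 19.62
ee_pos: [496.5, 91.4, 141.0]
ee_rot: [180.0, 0.0, 76.5]
force: [-0.4, -1.0, 0.2]
gripper_width: 16.4
```

Emit:
play_rows([
  [0,0,0,0,0.8],
  [0,0,0,0,0.6],
  [0,0,0,0,0.6],
])

```text
time_s: 20.0
ee_pos: [496.6, 91.5, 141.0]
ee_rot: [180.0, -0.0, 76.5]
force: [0.2, -0.9, 0.5]
gripper_width: 34.6
```

Run:
```python
from h import *
s=env.state(); print(s['time_s'],s['ee_pos'],s['ee_rot'],s['force'],s['torque'],s['gripper_width']); a=snap('wrist','w9');snap('scene','s9')
im=cv2.imread('pics/s9.png'); cv2.imwrite('pics/s9b.png',cv2.resize(im[120:310,280:470],None,fx=3,fy=3,interpolation=cv2.INTER_CUBIC))
```

```text
20.0 [496.55442943  91.47810904 140.99508338] [ 1.79988151e+02 -8.19196121e-03  7.64863315e+01] [ 0.17333532 -0.91622894  0.48591753] [-0.0016246  -0.07247794  0.0166209 ] 34.58408147711799
```

View pics/w9.png

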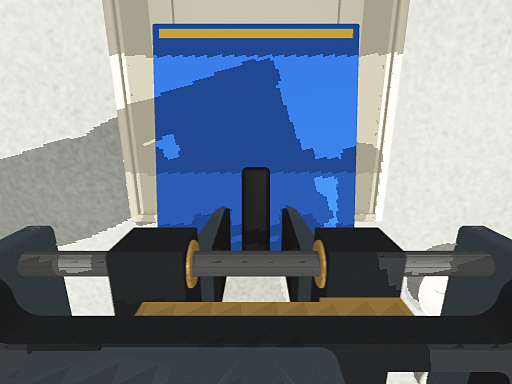

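View pics/s9b.png

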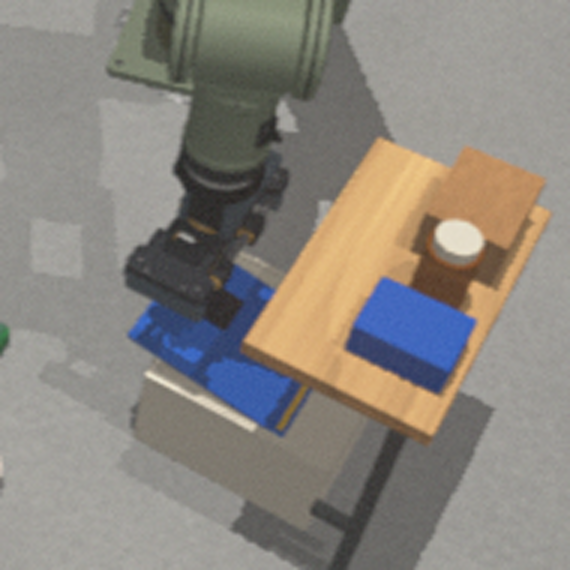

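Emit:
play_rows([
  [0,0,10,0,0.6],
  [0,0,25,0,0.6],
  [0,0,20,0,0.5],
  [-5,-20.7,0,0,0],
  [-5,-20.8,0,0,0],
  [-5,-20.8,0,0,0],
  [0,0,0,0,0],
  [0,0,0,0,0],
])

```text
time_s: 21.1
ee_pos: [481.9, 29.5, 196.4]
ee_rot: [179.9, -0.0, 76.5]
force: [0.2, -1.3, -0.3]
gripper_width: 90.5
```

Run:
```python
from h import *
s=env.state(); print(s['time_s'],s['ee_pos'],s['ee_rot'],s['force'],s['gripper_width']); a=snap('wrist','w10')
```

```text
21.1 [481.89463878  29.53012617 196.42462096] [ 1.79945441e+02 -4.15223142e-02  7.64740986e+01] [ 0.23642682 -1.29462236 -0.34904337] 90.48909946688607
```

View pics/w10.png

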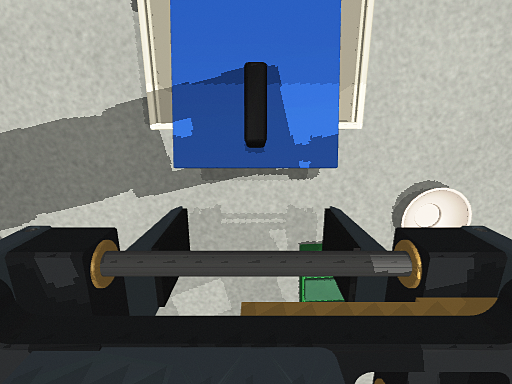

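```bash
cat >> h.py <<'E'
_y=np.radians(76.5); O=np.array([519,182,0.]); BX=np.array([np.cos(_y),np.sin(_y),0]);BY=np.array([-np.sin(_y),np.cos(_y),0])
def binc(P): P=np.atleast_2d(P)-O; return np.c_[P@BX,P@BY,P[:,2]].round(1)
E
python3 - <<'E'
from h import *
s=env.state()
print(binc(s['ee_pos'])); print(binc(wplane(s,[[173,167],[339,167]],126)));print(binc(wplane(s,[[150.5,128.5],[361.5,128.5]],111)))
print(binc(wplane(s,[[245,146],[267,146]],155)))
E
```

```text
[[-156.8    0.6  196.3]]
[[-123.7   70.9  126. ]
 [-123.6  -68.5  126. ]]
[[-92.9  92.2 111. ]
 [-92.7 -89.7 111. ]]
[[-103.     9.2  155. ]
 [-103.    -6.6  155. ]]
```

Emit:
play_rows([
  [0,0,-35,0,0],
  [0,0,-24,0,0],
  [0,0,-10,0,0],
  [0,0,0,0,0],
  [2.1,8.75,0,0,0],
  [1.6,6.8,0,0,0],
  [1.4,5.8,0,0,0],
  [1.4,5.8,0,0,0],
  [1.4,5.8,0,0,0],
  [1.4,5.8,0,0,0],
  [0,0,0,0,0],
])

```text
time_s: 22.52
ee_pos: [491.0, 68.4, 127.0]
ee_rot: [180.0, -0.0, 76.5]
force: [-0.0, -0.5, -0.2]
gripper_width: 91.3
```

Run:
```python
from h import *
s=env.state(); print(s['time_s'],s['ee_pos'],s['ee_rot'],s['force'],s['gripper_width'],binc(s['ee_pos'])); a=snap('wrist','w11')
```

```text
22.525 [491.023077    68.38112261 127.01610289] [ 1.79983396e+02 -2.31150116e-02  7.65116668e+01] [-0.03233762 -0.53892125 -0.21017353] 91.26521159286396 [[-117.     0.7  127. ]]
```

View pics/w11.png

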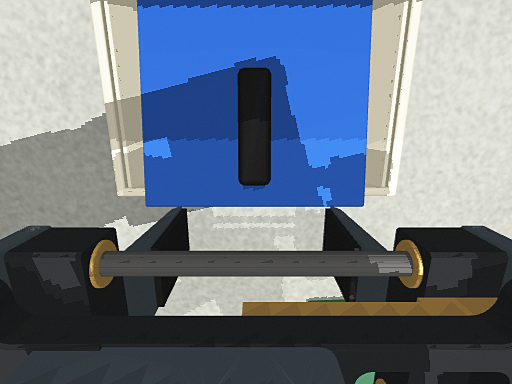

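Emit:
play_rows([
  [0.9,3.9,0,0,0],
  [0.9,3.9,0,0,0],
  [0.9,3.9,0,0,0],
  [0,0,0,0,0],
])

```text
time_s: 23.08
ee_pos: [493.7, 79.9, 127.0]
ee_rot: [180.0, -0.0, 76.5]
force: [0.1, 0.4, -0.3]
gripper_width: 91.0
```

Run:
```python
from h import *
s=env.state(); print(s['time_s'],s['ee_pos'],s['force'],binc(s['ee_pos'])); a=snap('wrist','w12')
print(binc(wplane(s,[[145,206],[365,206]],118)))
```

```text
23.075 [493.6782536   79.92616077 127.02087387] [ 0.0813741   0.42326752 -0.30604276] [[-105.2    0.8  127. ]]
[[-85.9  72.2 118. ]
 [-85.7 -67.9 118. ]]
```

View pics/w12.png

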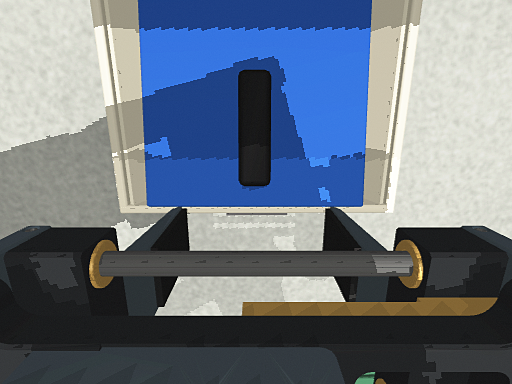

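Emit:
play_rows([
  [0.5,1.9,0,0,0],
  [0.5,1.9,0,0,0],
  [0,0,0,0,0],
])

```text
time_s: 23.5
ee_pos: [494.6, 83.5, 127.0]
ee_rot: [180.0, -0.0, 76.5]
force: [-0.1, 0.2, -0.7]
gripper_width: 90.9
```

Run:
```python
from h import *
s=env.state(); print(s['time_s'],s['ee_pos'],s['force'],binc(s['ee_pos'])); a=snap('wrist','w13'); snap('scene','s13')
im=cv2.imread('pics/w13.png'); cv2.imwrite('pics/w13b.png',cv2.resize(im[120:240,90:420],None,fx=2.4,fy=2.4,interpolation=0))
im=cv2.imread('pics/s13.png'); cv2.imwrite('pics/s13b.png',cv2.resize(im[120:310,280:470],None,fx=3,fy=3,interpolation=cv2.INTER_CUBIC))
```

```text
23.5 [494.60183451  83.48389529 127.01060472] [-0.11168619  0.20861503 -0.68978059] [[-101.5    0.7  127. ]]
```

View pics/w13b.png

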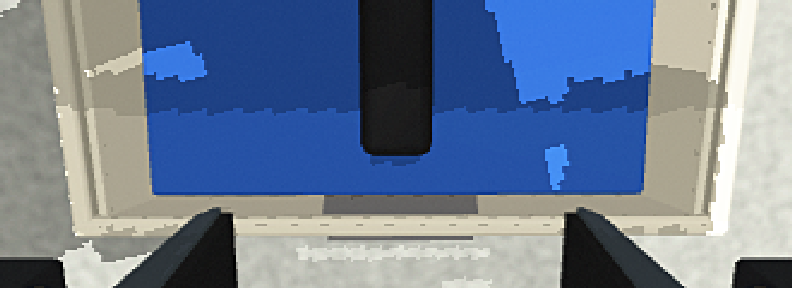

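View pics/s13b.png

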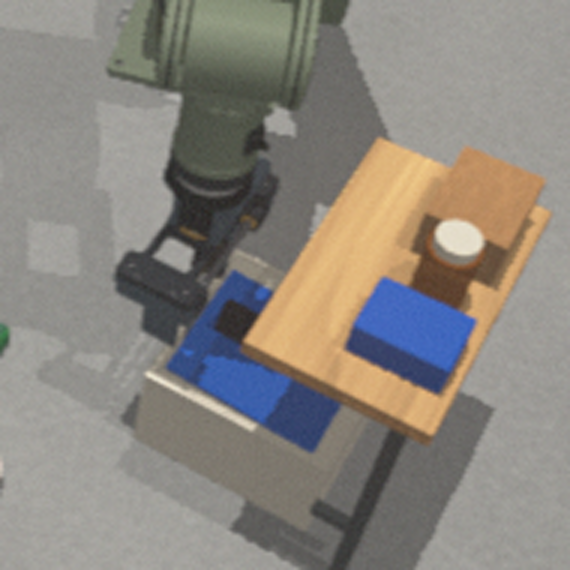

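Run:
```python
from h import *
s=env.state()
u=[90+152/2.4,90+645/2.4]
for z in (96,102,108): print(binc(wplane(s,[[x,120+194/2.4] for x in u],z)))
print('fin front',binc(wplane(s,[[90+362/2.4,120+154/2.4],[90+432/2.4,120+154/2.4]],140)), 'wall in', binc(wplane(s,[[240,120+216/2.4]],111)))
```

```text
[[-85.9  75.2  96. ]
 [-85.7 -72.3  96. ]]
[[-84.   72.8 102. ]
 [-83.8 -69.9 102. ]]
[[-82.   70.5 108. ]
 [-81.9 -67.6 108. ]]
fin front [[-62.3   9.7 140. ]
 [-62.3  -6.1 140. ]] wall in [[-87.4  12.1 111. ]]
```

Emit:
play_rows([
  [-0.5,-2,20,0,0],
  [0,0,40,0,0.5],
  [0,0,0,10,1],
  [0,0,0,10,1],
  [0,0,0,10,1],
  [0,0,0,10,1],
  [0,0,0,10,1],
  [0,0,0,10,1],
  [0,0,0,10,1],
  [0,0,0,10,1],
  [0,0,0,10,1],
  [0,0,0,10,1],
  [0,0,0,10,1],
  [0,0,0,10,1],
  [0,0,0,10,1],
  [0,0,0,10,1],
  [0,0,0,10,1],
  [0,0,0,10,1],
  [0,0,0,0,1],
  [0,0,0,0,1],
], newtons=20)

```text
time_s: 26.1
ee_pos: [493.9, 81.3, 186.9]
ee_rot: [180.0, -0.0, -123.7]
force: [-0.7, -0.3, 0.5]
gripper_width: 0.4
```

Emit:
play_rows([
  [3,11.9,0,4,1],
  [3,11.9,0,4,1],
  [2.5,12,0,0,1],
  [0,0,-10,0,1],
  [0,0,-10,0,1],
  [0,0,0,0,1],
])

```text
time_s: 26.85
ee_pos: [501.5, 116.6, 165.6]
ee_rot: [179.9, -0.1, -115.6]
force: [1.2, 0.2, 0.2]
gripper_width: 0.5
```

Run:
```python
from h import *
s=env.state(); print(s['time_s'],s['ee_pos'],s['ee_rot'],s['force'],s['qpos'],s['gripper_width'],binc(s['ee_pos'])); a=snap('wrist','w14'); snap('scene','s14')
im=cv2.imread('pics/s14.png'); cv2.imwrite('pics/s14b.png',cv2.resize(im[120:310,280:470],None,fx=3,fy=3,interpolation=cv2.INTER_CUBIC))
```

```text
26.85 [501.50589469 116.64969205 165.62678317] [ 1.79859592e+02 -1.10080664e-01 -1.15560740e+02] [1.17805591 0.1568391  0.17370467] [ 1.18157156e+01  1.58874160e+01  1.02788221e+02 -2.55177446e-03
  6.15027639e+01 -1.42622188e+02] 0.4984286681505698 [[-67.6   1.8 165.6]]
```

View pics/w14.png

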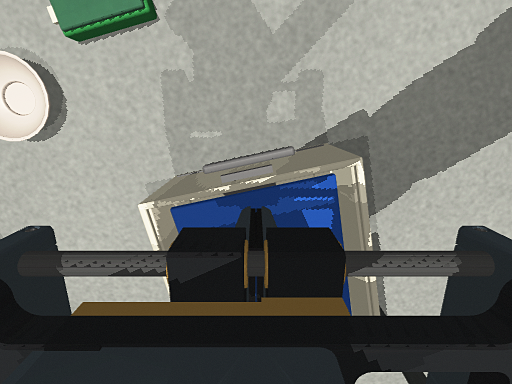

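View pics/s14b.png

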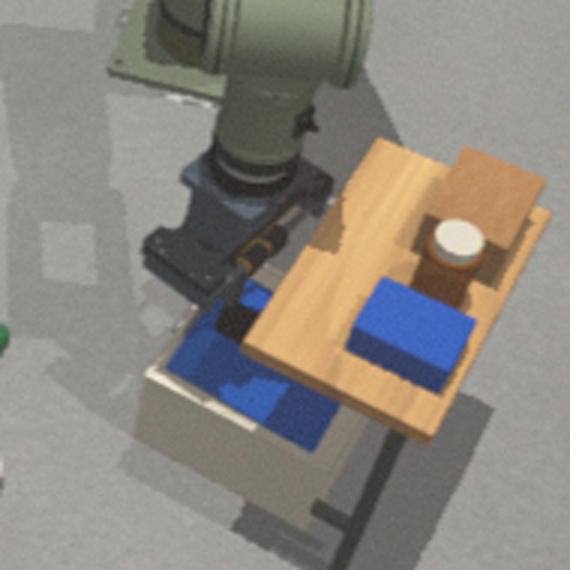

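Emit:
play_rows([
  [0.7,2.9,-3,0,1],
  [0,0,-3,0,1],
  [0,0,-2,0,1],
  [0,0,-2,0,1],
  [0,0,0,0,1],
])

```text
time_s: 27.58
ee_pos: [503.1, 119.6, 157.3]
ee_rot: [-180.0, -0.0, -115.5]
force: [-1.2, -2.9, 4.1]
gripper_width: 0.3
```

Emit:
play_rows([
  [0,0,-1.5,0,1],
  [0,0,-1.5,0,1],
  [0,0,0,0,1],
])

```text
time_s: 27.95
ee_pos: [503.1, 119.0, 154.6]
ee_rot: [-179.9, -0.1, -115.5]
force: [-1.9, -3.9, 6.6]
gripper_width: 0.5
```

Emit:
play_rows([
  [0,0,-1.5,0,1],
  [0,0,-1.5,0,1],
  [0,0,-1,0,1],
  [0,0,0,0,1],
])

```text
time_s: 28.45
ee_pos: [503.3, 120.2, 149.8]
ee_rot: [180.0, 0.0, -115.5]
force: [0.7, -0.4, 1.4]
gripper_width: 0.5
```

Emit:
play_rows([
  [0,0,-1.5,0,1],
  [0,0,-1,0,1],
  [0,0,0,0,1],
])

```text
time_s: 28.82
ee_pos: [503.0, 120.3, 147.1]
ee_rot: [180.0, -0.0, -115.5]
force: [-0.7, 0.2, 0.3]
gripper_width: 0.9
```

Emit:
play_rows([
  [0,0,-1.5,0,1],
  [0,0,-1,0,1],
  [0,0,0,0,1],
])

```text
time_s: 29.2
ee_pos: [503.1, 120.1, 145.3]
ee_rot: [180.0, 0.0, -115.5]
force: [-0.4, -0.3, 3.7]
gripper_width: 0.3
```

Run:
```python
from h import *
s=env.state(); print(s['time_s'],s['force'],binc(s['ee_pos'])); a=snap('wrist','w15')
im=cv2.imread('pics/w15.png'); cv2.imwrite('pics/w15b.png',cv2.resize(im[110:260,110:400],None,fx=2.6,fy=2.6,interpolation=0))
```

```text
29.2 [-0.36167389 -0.29006557  3.65440399] [[-63.9   1.  145.3]]
```

View pics/w15b.png

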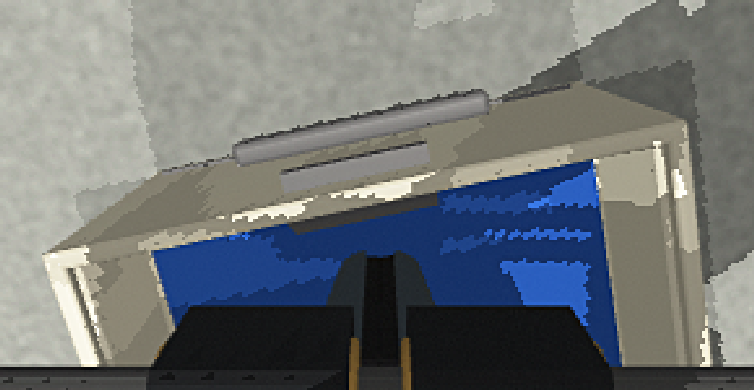

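Emit:
play_rows([
  [0,0,-0.7,0,1],
  [0,0,-0.5,0,1],
  [0,0,0,0,1],
])

```text
time_s: 29.62
ee_pos: [503.2, 120.1, 145.2]
ee_rot: [-180.0, 0.0, -115.5]
force: [-4.3, -0.8, 11.4]
gripper_width: 0.5
```

Emit:
play_rows([
  [0,0,20,0,1],
  [0,0,25,0,1],
  [-5,-21,10,0,1],
  [-6,-25,30,-10,1],
  [-6,-25,30,-10,1],
  [-6,-25,30,-10,0.5],
  [-6,-25,20,-10,0],
  [0,0,0,-10,0],
  [0,0,0,-10,0],
  [0,0,0,-10,0],
  [0,0,0,-10,0],
  [0,0,0,-10,0],
  [0,0,0,-10,0],
  [0,0,0,-10,0],
  [0,0,0,-10,0],
  [0,0,0,-10,0],
  [0,0,0,-10,0],
  [0,0,0,-10,0],
  [0,0,0,-10,0],
  [0,0,0,-8,0],
])

```text
time_s: 32.12
ee_pos: [474.2, -1.0, 308.4]
ee_rot: [-180.0, 0.0, 76.2]
force: [-0.5, 0.3, -0.5]
gripper_width: 91.2
```

Run:
```python
from h import *
s=env.state(); print(s['time_s'],s['force'],binc(s['ee_pos']),s['ee_rot']); a=snap('wrist','w16'); snap('scene','s16'); snap('top','t16')
im=cv2.imread('pics/w16.png'); cv2.imwrite('pics/w16b.png',cv2.resize(im[0:200,110:400],None,fx=2.6,fy=2.6,interpolation=0))
```

```text
32.125 [-0.48123647  0.34630581 -0.48979885] [[-188.4    0.8  308.4]] [-1.79995869e+02  6.70012912e-03  7.62047228e+01]
```

View pics/w16b.png

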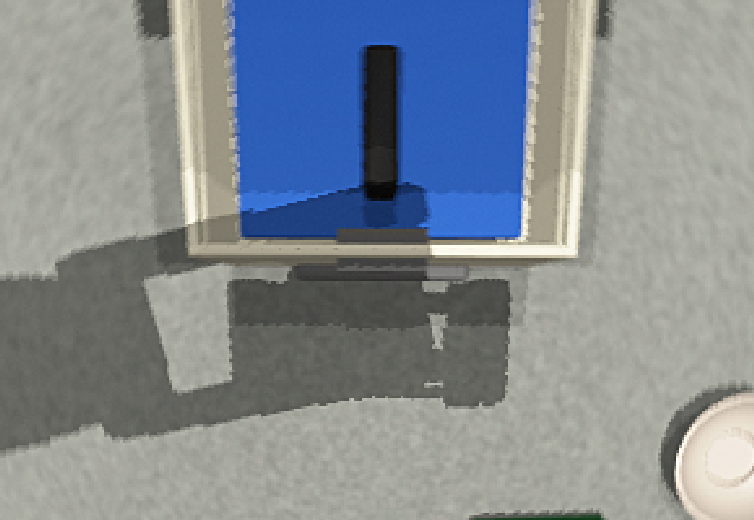

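View pics/s16.png

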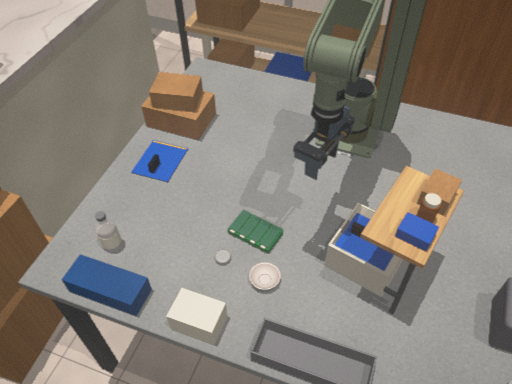

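Run:
```python
from h import *
s=env.state(); f=lambda u,v:(110+u/2.6,v/2.6)
print('front edge',binc(wplane(s,[f(241,237),f(522,237)],91)));print('fin top',binc(wplane(s,[f(363,46),f(397,46),f(363,192),f(397,192)],131)))
print('side at row 5',binc(wplane(s,[f(233,5),f(531,5)],91))); print('nose',binc(wplane(s,[f(337,228),f(428,228)],100)))
env.job_done(); print(env.state()['time_s'])
```

```text
front edge [[-84.1  70.5  91. ]
 [-83.7 -68.7  91. ]]
fin top [[-12.4   8.9 131. ]
 [-12.4  -5.1 131. ]
 [-68.5   9.1 131. ]
 [-68.5  -5.7 131. ]]
side at row 5 [[ 16.   69.3  91. ]
 [ 16.4 -67.1  91. ]]
nose [[-80.6  22.4 100. ]
 [-80.4 -21.5 100. ]]
the job is handed in; nothing more can be done
the job is handed in; nothing more can be done
```

The lid is in the bin, flat on its ledges with the catch over its front edge, and I handed the job in at about 32 s.

**What I did**
- I took the left-most of the two blue lids and pinched its fin. A light lift with the far edge still on the table tilted the lid about 14°.
- The moves could not lean the tool. To keep the gripper and camera clear of the shelf, I set the lid's far edge on the ledges in front of the lip, with its front resting on the front wall. I then let go and pushed the front edge with the open fingers.
- The far edge slid under the lip while the front was still up, and the front then dropped onto the catch.
- I pressed the fin top with closed fingers. The force rose to about 7 N, then fell as the catch snapped over. A last gentle press read about 11 N, and I backed off with the gripper clear.
- The first pinch was made with the gripper turned so that the last joint could not have reached the bin angle. I put the lid down where it was and took it again the other way round.

**Last checks**
- **Height:** the fin top was felt at z = 131, as it should be when the lid is seated. The front edge spans 139 mm when read at z = 91, which matches the 140 mm lid.
- **Position:** the lid's front edge lies at bin x = -84, centred to about 1 mm.
- **Catch:** the nose stands over the front edge, about 7 mm inside the wall.
- **Surroundings:** nothing else looked moved in the last scene picture; I only eyeballed this.
- **Not seen:** the far edge under the lip is hidden by the shelf. I inferred it from the front edge position and from the far edge staying at ledge height while it slid. The vials are hidden under the closed lid.

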